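# Index the shoe-shine stand to its next hole

### The job

Turn the shoe-shine stand on the ledge one position anticlockwise (seen from above): lift the black knob of its sprung pin until the pin is clear of its hole, swing the arm round, and let the pin settle fully home in the very next hole. The holes were drilled by hand, so feel for the hole gently and never force the pin against the plate; do not swing well past that hole, let go of the knob at the end, and leave everything else on the ledge as it stands.

Things in the scene. Friction and masses are not known exactly. Their poses are not given: they have to be found in the camera images.
- stand: fixed base of the shoe-shine stand: wooden disc, 300 mm across, 24 mm high, with a steel index plate on it (ring-shaped arc 30 mm wide at mean radius 125 mm, top 36 mm above the ledge). Origin: on the vertical turning axis at ledge height; the start hole lies along its -x. Base and plate may take at most 30 N from anything: more counts as forcing the pin.
- start_hole (a point): mouth of the plate's start hole, 125 mm from the axis. The next hole is by design 0.70 rad anticlockwise (from above) but, hand-drilled, anywhere from 0.57 to 0.83 rad; a third, not to be used, 0.70 rad beyond it. Holes: 10.5 mm wide, 12 mm deep, at radius 125 mm. Between start and next hole is plain steel land (0.3 mm lower beyond about 0.4 rad).
- rest (a joint): turning angle (rad) of the upper part: 0 in the start hole, growing anticlockwise from above; stops -0.1, 1.62. A foot-shaped aluminium sole (top 121 mm high, reaching 175 mm from the axis) points away from the knob; a steel arm 20 mm wide, top 56 mm high, carries the pin. It stays where left; turning takes 1 N at the knob, plus 2 N when the pin rides on the land.
- pin (a joint): lift (m) of the sprung pin: 0 fully home in a hole, about 0.009 with its flat end riding on the land, 0.010 or more clear of the plate, stop at 0.016. Its spring presses down with 5 N when home, 8 N on the land, 10 N at 0.014. Straight steel pin, 8 mm thick (hole 10.5 mm): it drops in only within about 1.2 mm of the hole's centre.
- knob (a point): centre of the black upright cylindrical knob on the sprung pin: 28 mm in diameter, 26 mm high; 79 mm above the ledge when the pin is home, 125 mm from the turning axis. It does not spin on the arm. Below it: a thin stem, then a boss 24 mm across on the arm's end (top 58 mm above the ledge).
- tin_mid (a point): bystander: middle of a closed aluminium shoe polish tin, 75 mm in diameter, 24 mm high. Leave alone.
- brush_mid (a point): bystander: middle of a wooden shoe brush, 150 x 46 x 42 mm. Leave alone.
- vase_mid (a point): bystander: middle of a small white ceramic vase, 72 mm in diameter, 118 mm high. Leave alone.
- watch_case_mid (a point): bystander: middle of a grey plastic watch case, 85 x 85 x 57 mm. Leave alone.
- tray_mid (a point): bystander: middle of a shallow grey hair tie tray, 120 x 80 x 16 mm. Leave alone.
- shoe_horn_mid (a point): bystander: middle of a horn-shaped plastic shoe horn, about 200 mm long. Leave alone.
- jar_mid (a point): bystander: middle of a small jar of shoe cream, 54 mm in diameter, 50 mm high. Leave alone.

How it is judged:
By the outcome, as a careful person would: the job done as asked, in the order asked, and still so for the second after the job is handed in, with the robot touching nothing.
It also fails if it takes over 54 s, if anything falls off the work surface, if the arm or the gripper's body presses on something with over 40 N, if the wrist force passes 120 N, or if a joint passes its speed limit or range.

### The arm

A 6-joint arm with a two-finger parallel gripper is mounted at the origin on the work surface. World frame = base frame: x ahead of the robot, y to its left, z up, the work surface at z = 0. Lengths are in m, angles in rad, forces in N, time in s.
With the tool pointing down it reaches from about 0.375 to 0.9 m from the base axis. Payload 3.1 kg.
Tool frame: the origin (TCP) lies midway between the tips of the shut fingers; the grasp point (between the pads) lies 19 mm behind it; x points along the fingers, z is the direction in which the jaws open and shut, and the axes are right-handed (so a half turn about x gives the same grasp; the last joint's range is limited). The gripper opens to 87 mm and grips with 3 to 60 N. Pads are 19 mm wide; open, the fingers measure 117 mm over their backs; the gripper's body (75 mm by 190 mm) begins 51 mm behind the grasp point.
Start: joints at [1.02, 0.527, 1.433, -0, 1.181, -0.178], TCP at [0.228, 0.582, 0.223] pointing down, gripper open.
Joint ranges: [-3.08, 3.08], [-0.75, 2.2], [0.22, 2.44], [-1.43, 4.57], [0, 2.65], [-2.85, 2.85]. Speed limits (rad/s): [2.79, 2.79, 3.14, 3.14, 3.14, 3.14].

### API

Orientations are given as a unit quaternion [x, y, z, w].
In Python, from rig import robot, optics, workorder gives the robot as it stands.
- The arm moves only by the tool arm_command, never from a script. Its argument "plan" is a list of rows, each a list of 7 numbers: the shift along the tool's x, y, z in cm, then the turn, a rotation vector about the tool's x, y, z in rad, then the finger opening in cm, from 0 to 8.7. In form: [[x, y, z, ax, ay, az, gripper], ...]. A call has 1 to 12 rows; each row shifts and turns the pose as measured when the row begins, along the tool's axes as they then stand; what a row does not reach is not made up. A row lasts 1/8 s, in which the tool goes at most 62.5 mm and 10.7 degrees, less where a joint would pass 70% of its speed; a pose out of reach is approached as far as the arm can. A call with a gripper value outside its range is refused whole. The fingers move at their own pace and stop on an object; "grip_force" is the grip in N (left out, the last holds). Time passes only in rows, so rows that do not move let the fingers close. It gives the time, the measured TCP pose, the force and the opening at its end, in the units of the state.
- robot.get_obs(): the state, without advancing time (a new reading comes with each control period).
- optics.camera(name): name is "scene" or "top"; returns (picture, depth): 480x640x3 uint8, blue, green, red; 480x640 float32, m along the optical axis (not along the pixel's ray), 0 where there is no reading.
- optics.camera_info(name): a dict with "mtx" (3x3 intrinsics, pixels), "k1" (the pictures are not rectified: a ray, as slopes to the right and down, at radius r is drawn at 1 + k1 r^2 times it, then the intrinsics apply), "position" and "rotation" of the camera in the world. Camera axes: x right, y down, z forward; pixel columns grow to the right and rows downward; lengths in m; the calibration is good to about 2 mm. A picture is of the moment at which its call begins. camera_info takes no time and is no camera call.
- workorder.hand_in(): hands the job in, once; it reports no verdict.
The state is a dict: "time": time; "q": joint angles; "joint_velocities": joint speeds; "joint_torque": joint torques, N m; "position": TCP position; "tool_rot": TCP orientation; "ft_force": force on the tool from outside, world axes, zero at the start; "moment": the same for the moment, N m; "grip_width": finger opening in m.
Only numpy, scipy, OpenCV 4.12 (cv2) and the standard library are available. Lean on these libraries where they do the work, as an engineer would, in place of code of your own. Each camera call takes 0.05 s, during which the arm holds its last target. There are 200 camera calls.

## Working session

There is one attempt and no reset: what is moved stays moved. The work goes in short steps, Python scripts to look and compute and a tool call to move; the robot and the scene stay as the last step left them, time stands still between calls to the robot, and variables do not carry over. Pictures are saved under pics/ and viewed, about 8 in all and at most 12, crops included, and the job is handed in when it is done.

Besides the shell and the picture viewer there is one more tool, called after "Call:" as name(argument=value, ...) on one line, values as JSON. arm_command: Moves the arm, as the interface text tells. Its arguments: {"type":"object","properties":{"plan":{"type":"array"},"grip_force":{"type":"number"}},"required":["plan"]}

```bash
mkdir -p pics
python3 - <<'E'
from rig import robot, optics, workorder
import cv2,numpy as np
print(robot.get_obs())
for n in("scene","top"):
    p,d=optics.camera(n); cv2.imwrite(f"pics/{n}0.png",p); np.save(f"pics/{n}0.npy",d); print(n,optics.camera_info(n))
E
```

```text
{'time': 0.0, 'q': array([ 1.01949422e+00,  5.28433539e-01,  1.43393037e+00, -1.76015691e-05,
        1.18139734e+00, -1.78486245e-01]), 'joint_velocities': array([-3.98303760e-04, -7.10126044e-04, -8.68460701e-06,  2.41439081e-03,
        6.68835305e-04,  9.67039289e-04]), 'joint_torque': array([-8.89618491e-05, -4.40038633e+01, -1.76595211e+01,  6.31274306e-02,
        5.81693533e-02, -1.81903984e-04]), 'position': array([0.22722026, 0.58142972, 0.22158276]), 'tool_rot': array([-0.39899298,  0.58469917,  0.3983565 ,  0.58330402]), 'ft_force': array([ 0.49253469,  0.31047564, -0.60226406]), 'moment': array([ 0.02003791, -0.01413123, -0.02641914]), 'grip_width': 0.08694889652131413}
scene {'mtx': array([[438.33369277,   0.        , 320.53144054],
       [  0.        , 438.33369277, 229.77854854],
       [  0.        ,   0.        ,   1.        ]]), 'k1': -0.05153769741533035, 'position': array([ 0.84019771, -0.53324046,  0.82720866]), 'rotation': array([ 0.91184956,  0.2403628 , -0.0815836 , -0.32264565])}
top {'mtx': array([[445.39967182,   0.        , 317.98684703],
       [  0.        , 445.39967182, 246.64859319],
       [  0.        ,   0.        ,   1.        ]]), 'k1': 0.022254130177315014, 'position': array([0.48206511, 0.02611356, 1.36304113]), 'rotation': array([-0.70226249,  0.71124685, -0.02285268,  0.02081034])}
```

View pics/top0.png

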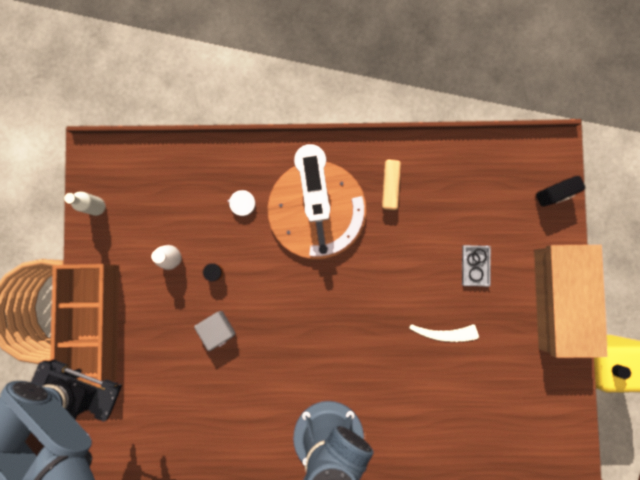

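View pics/scene0.png

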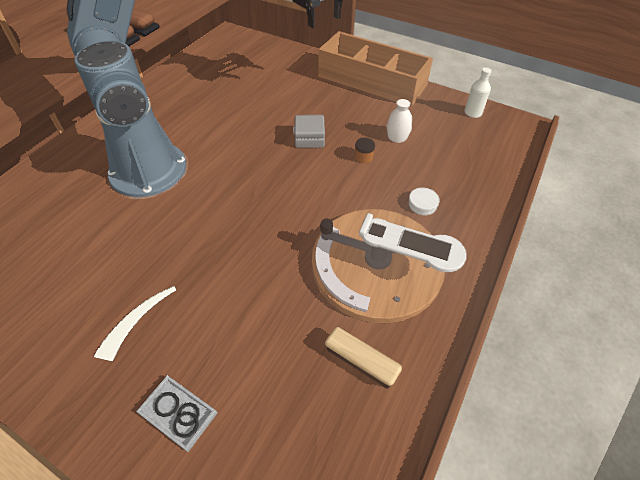

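The top view shows the disc centred near (317,210), the knob near (323,249), and the plate arc running to the right and up, with holes near (347,237) and (359,209). I'll enlarge this and measure it.

```bash
cat > h.py <<'E'
import numpy as np,cv2
from scipy.spatial.transform import Rotation as R
from rig import robot,optics,workorder
def ray(n,u,v):
    c=optics.camera_info(n); K=c["mtx"]
    d=np.array([(u-K[0,2])/K[0,0],(v-K[1,2])/K[1,1]]); s=d.copy()
    for _ in range(10): s=d/(1+c["k1"]*(s@s))
    return c["position"],R.from_quat(c["rotation"]).apply([s[0],s[1],1])
def atz(n,u,v,z):
    p,r=ray(n,u,v); return p+r*(z-p[2])/r[2]
def proj(n,P):
    c=optics.camera_info(n);K=c["mtx"]; q=R.from_quat(c["rotation"]).inv().apply(np.array(P)-c["position"])
    s=q[:2]/q[2]; s=s*(1+c["k1"]*(s@s)); return K[0,0]*s[0]+K[0,2],K[1,1]*s[1]+K[1,2]
E
python3 - <<'E'
from h import *
a=cv2.imread("pics/top0.png")[140:270,255:380]; b=cv2.imread("pics/scene0.png")[195:325,300:425]
cv2.imwrite("pics/c1.png",np.hstack([cv2.resize(x,None,fx=3.2*1,fy=3.2,interpolation=cv2.INTER_CUBIC) for x in(a,b)]))
print(atz("top",323,249,.092),atz("scene",326,226,.092))
# disc ellipse in top
im=cv2.imread("pics/top0.png"); d=np.load("pics/top0.npy")
us,vs=np.meshgrid(np.arange(255,380),np.arange(140,270))
P=[]
for u,v in zip(us.ravel(),vs.ravel()):
    if d[v,u]>0:
        p,r=ray("top",u,v); P.append(p+r*d[v,u])
P=np.array(P)
def circ(m):
    q=P[m][:,:2].astype(np.float32); c,r=cv2.minEnclosingCircle(q); return c,r,m.sum()
print("disc",circ((P[:,2]>.018)&(P[:,2]<.042)))
k=(P[:,2]>.082)&(P[:,2]<.1); print(np.median(P[k],0),k.sum())
k=(P[:,2]>.08)&(np.hypot(P[:,0]-.46,P[:,1]-.01)<.03);print(P[k].mean(0),k.sum())
E
```

```text
[0.55372375 0.00769571 0.092     ] [5.58340653e-01 4.71029556e-04 9.20000000e-02]Traceback (most recent call last):
  File "<stdin>", line 11, in <module>
  File "h.py", line 5, in ray
    c=optics.camera_info(n); K=c["mtx"]
ValueError: time passes only in moves, steps and waits
```

View pics/c1.png

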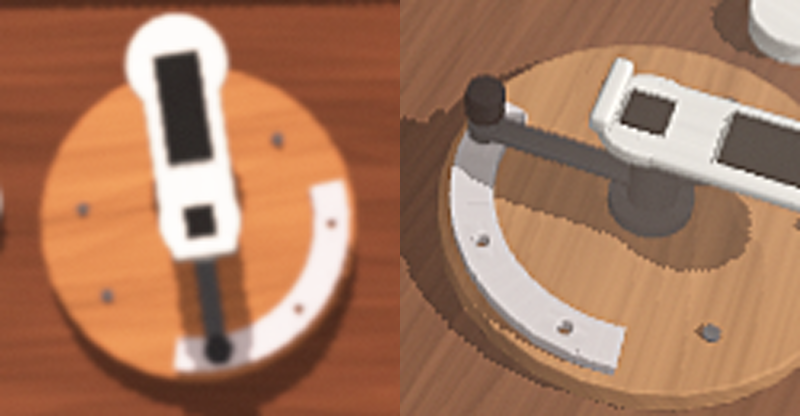

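The enlarged crop gives the following full-image pixels:
- **Top view:** knob (323.1,249.1), next hole (348.1,236.6), third hole (358.4,209.7).
- **Scene view:** knob top (326.9,221.6), next hole (325.6,270), third hole (351.6,297.2).

```bash
sed -i 's/^def ray/CI={n:optics.camera_info(n) for n in("scene","top")}\ndef ray/; s/c=optics.camera_info(n)/c=CI[n]/' h.py
python3 - <<'E'
from h import *
from scipy.optimize import least_squares
im=cv2.imread("pics/top0.png"); d=np.load("pics/top0.npy")
P=[]
for v in range(140,270):
  for u in range(255,380):
    if d[v,u]>0:
        p,r=ray("top",u,v); P.append(np.r_[p+r*d[v,u]])
P=np.array(P)
m=(P[:,2]>.016)&(P[:,2]<.045); q=P[m][:,:2].astype(np.float32)
h=cv2.convexHull(q)[:,0]; 
f=least_squares(lambda x:np.hypot(*(h-x[:2]).T)-x[2],[.67,.03,.15],loss="soft_l1",f_scale=.002).x; print("disc",f,len(h))
c=f[:2]
for n,L in(("top",[(323.1,249.1,.092),(348.1,236.6,.036),(358.4,209.7,.036)]),("scene",[(326.9,221.6,.092),(325.6,270,.036),(351.6,297.2,.036)])):
    Q=[atz(n,*l)[:2] for l in L]
    for x in Q: print(n,x,np.hypot(*(x-c)),np.arctan2(*(x-c)[::-1]))
    a=[np.arctan2(*(x-c)[::-1]) for x in Q]; print(np.diff(a)%6.283)
k=(P[:,2]>.08)&(np.hypot(P[:,0]-.555,P[:,1]-.006)<.03);print("knob",P[k].mean(0),np.median(P[k],0),k.sum())
o=robot.get_obs();print(R.from_quat(o["tool_rot"]).as_matrix().round(3),o["time"])
E
```

```text
disc [0.67915579 0.0254756  0.14950434] 62
top [0.55343389 0.00741376] 0.12701270116577174 -2.9989039699388433
top [ 0.59305758 -0.06864707] 0.12756165805555078 -2.311698160824398
top [ 0.67362432 -0.10090534] 0.12650193034399831 -1.614536616183722
[0.68720581 0.69716154]
scene [0.55402219 0.01234263] 0.12582087418096974 -3.037023900961775
scene [ 0.59564905 -0.06687145] 0.12450442615670915 -2.305965988131337
scene [ 0.67499786 -0.09918338] 0.12472830721286592 -1.604138365913676
[0.73105791 0.70182762]
knob [0.5545039  0.00984574 0.09085607] [0.55386652 0.01039675 0.09109526] 75
[[-0.001 -0.931  0.364]
 [-0.002  0.364  0.931]
 [-1.     0.    -0.002]] 0.1
```

Both cameras agree. The axis is at about (0.679, 0.0255), the knob at about (0.5545, 0.010), and the next hole is 0.69–0.73 rad round. I'll grip tangentially, so that the wide gripper body stays clear of the sole.

```bash
cat >> h.py <<'E'
C=np.array([.679,.0255])
def yaw(o): z=R.from_quat(o["tool_rot"]).as_matrix()[:,2]; return np.arctan2(z[1],z[0])
def rows(tp,ty,n):
    "rows from the present pose to position tp, jaw yaw ty (tool down)"
    o=robot.get_obs(); Rm=R.from_quat(o["tool_rot"]).as_matrix(); w=(np.array(tp)-o["position"])/n
    # total tilt error fixed in the same rows
    T=np.array([[0,0,-1],[-np.sin(ty),np.cos(ty),0],[np.cos(ty),np.sin(ty),0]])
    T=np.array([[0,0,-1.]]+[[0,0,0]]*2); zt=np.array([np.cos(ty),np.sin(ty),0]); xt=np.array([0,0,-1.]); T=np.c_[xt,np.cross(zt,xt),zt]
    rv=R.from_matrix(Rm.T@T).as_rotvec()/n
    for i in range(n):
        print((100*(Rm.T@w)).round(2).tolist(),rv.round(3).tolist()); Rm=Rm@R.from_rotvec(rv).as_matrix()
def knobpos(th,phi0=-3.016): a=phi0+th; return C+.125*np.array([np.cos(a),np.sin(a)]),a-np.pi/2-(-3.016-np.pi/2)+1.696
def st():
    o=robot.get_obs(); p=o["position"][:2]-C
    print("t%.2f"%o["time"],"pos",o["position"].round(4),"yaw %.3f"%yaw(o),"F",o["ft_force"].round(1),"w %.4f"%o["grip_width"],"r %.4f th %.4f"%(np.hypot(*p),(np.arctan2(p[1],p[0])%(2*np.pi))-2*np.pi+3.016),"q6 %.2f"%o["q"][5])
E
python3 - <<'E'
from h import *
st(); rows([.5545,.0098,.17],1.696,12)
E
```

```text
t0.10 pos [0.2273 0.5815 0.2216] yaw 1.198 F [ 0.4  0.3 -0.1] w 0.0871 r 0.7164 th -1.0141 q6 -0.18
[0.44, -4.28, -3.44] [-0.041, -0.0, -0.0]
[0.44, -4.13, -3.62] [-0.041, -0.0, -0.0]
[0.44, -3.97, -3.79] [-0.041, -0.0, -0.0]
[0.43, -3.81, -3.95] [-0.041, -0.0, -0.0]
[0.43, -3.65, -4.1] [-0.041, -0.0, -0.0]
[0.43, -3.47, -4.25] [-0.041, -0.0, -0.0]
[0.43, -3.29, -4.39] [-0.041, -0.0, -0.0]
[0.43, -3.11, -4.52] [-0.041, -0.0, -0.0]
[0.43, -2.92, -4.65] [-0.041, -0.0, -0.0]
[0.43, -2.72, -4.77] [-0.041, -0.0, -0.0]
[0.43, -2.52, -4.87] [-0.041, -0.0, -0.0]
[0.43, -2.32, -4.98] [-0.041, -0.0, -0.0]
```

Call:
arm_command(plan=[[0.4,-4.3,-3.4,-0.041,0,0,5.5],[0.4,-4.1,-3.6,-0.041,0,0,5.5],[0.4,-4.0,-3.8,-0.041,0,0,5.5],[0.4,-3.8,-4.0,-0.041,0,0,5.5],[0.4,-3.65,-4.1,-0.041,0,0,5.5],[0.4,-3.5,-4.25,-0.041,0,0,5.5],[0.4,-3.3,-4.4,-0.041,0,0,5.5],[0.4,-3.1,-4.5,-0.041,0,0,5.5],[0.4,-2.9,-4.65,-0.041,0,0,5.5],[0.4,-2.7,-4.8,-0.041,0,0,5.5],[0.4,-2.5,-4.9,-0.041,0,0,5.5],[0.4,-2.3,-5.0,-0.041,0,0,5.5]])

```text
time: 1.6
position: [0.5657, -0.0023, 0.1692]
tool_rot: [-0.534, 0.463, 0.535, 0.462]
ft_force: [0.3, 0.2, 0.1]
grip_width: 0.0552
```

Run:
```python
from h import *
st(); rows([.5545,.0098,.135],1.696,3)
```

```text
t1.60 pos [ 0.5657 -0.0023  0.1692] yaw 1.715 F [0.3 0.2 0.1] w 0.0552 r 0.1167 th 0.1152 q6 -1.92
[1.14, 0.31, 0.45] [0.006, 0.0, -0.001]
[1.14, 0.31, 0.45] [0.006, 0.0, -0.001]
[1.14, 0.32, 0.45] [0.006, 0.0, -0.001]
```

Joint 6 would end close to its limit this way, because the shoulder offset wasn't in my estimate. I'll use the equivalent grasp half a turn round.

Call:
arm_command(plan=[[0,0,0,0.18,0,0,5.5],[0,0,0,0.18,0,0,5.5],[0,0,0,0.18,0,0,5.5],[0,0,0,0.18,0,0,5.5],[0,0,0,0.18,0,0,5.5],[0,0,0,0.18,0,0,5.5],[0,0,0,0.18,0,0,5.5],[0,0,0,0.18,0,0,5.5],[0,0,0,0.18,0,0,5.5],[0,0,0,0.18,0,0,5.5],[0,0,0,0.18,0,0,5.5],[0,0,0,0.18,0,0,5.5]])

```text
time: 3.1
position: [0.5645, -0.0076, 0.1632]
tool_rot: [0.182, 0.688, -0.183, 0.678]
ft_force: [0.2, 0.7, 1.2]
grip_width: 0.0549
```

Call:
arm_command(plan=[[0,0,0,0.18,0,0,5.5],[0,0,0,0.18,0,0,5.5],[0,0,0,0.18,0,0,5.5],[0,0,0,0.18,0,0,5.5],[0,0,0,0.18,0,0,5.5]])

```text
time: 3.72
position: [0.5626, -0.0072, 0.1611]
tool_rot: [0.467, 0.534, -0.473, 0.523]
ft_force: [0.1, 0.0, -0.1]
grip_width: 0.0549
```

```bash
sed -i 's/+1.696$/-1.446/' h.py
python3 - <<'E'
from h import *
print(knobpos(0)); st(); rows([.5545,.0098,.13],-1.446,3)
E
```

```text
(array([0.55498455, 0.00984216]), -1.446)
t3.73 pos [ 0.5626 -0.0072  0.1611] yaw -1.454 F [ 0.1  0.  -0.1] w 0.0549 r 0.1209 th 0.1484 q6 1.24
[1.04, -0.18, -0.59] [-0.003, -0.002, 0.006]
[1.04, -0.19, -0.59] [-0.003, -0.002, 0.006]
[1.04, -0.19, -0.59] [-0.003, -0.002, 0.006]
```

Call:
arm_command(plan=[[1.0,-0.2,-0.6,0,0,0.006,5.5],[1.0,-0.2,-0.6,0,0,0.006,5.5],[1.0,-0.2,-0.6,0,0,0.006,5.5],[0,0,0,0,0,0,5.5]])

```text
time: 4.22
position: [0.5516, 0.0119, 0.1277]
tool_rot: [0.469, 0.532, -0.467, 0.528]
ft_force: [0.2, -0.4, 0.4]
grip_width: 0.055
```

Run:
```python
from h import *
st(); rows([.5545,.0098,.062],-1.446,6)
p,d=optics.camera("scene"); cv2.imwrite("pics/s1.png",cv2.resize(p[160:290,250:400],None,fx=5,fy=4.6,interpolation=cv2.INTER_CUBIC)[:600])
for P in ([.5545,.0098,.092],[.5545,.0098,.036]): print(proj("scene",P))
```

```text
t4.22 pos [0.5516 0.0119 0.1277] yaw -1.447 F [ 0.2 -0.4  0.4] w 0.0550 r 0.1281 th -0.0196 q6 1.26
[1.09, 0.05, 0.05] [-0.0, -0.001, 0.0]
[1.09, 0.05, 0.05] [-0.0, -0.001, 0.0]
[1.09, 0.05, 0.05] [-0.0, -0.001, 0.0]
[1.09, 0.05, 0.05] [-0.0, -0.001, 0.0]
[1.09, 0.04, 0.04] [-0.0, -0.001, 0.0]
[1.09, 0.04, 0.04] [-0.0, -0.001, 0.0]
(np.float64(326.52929326696005), np.float64(222.45837699698927))
(np.float64(326.1130793913573), np.float64(238.16760716957413))
```

View pics/s1.png

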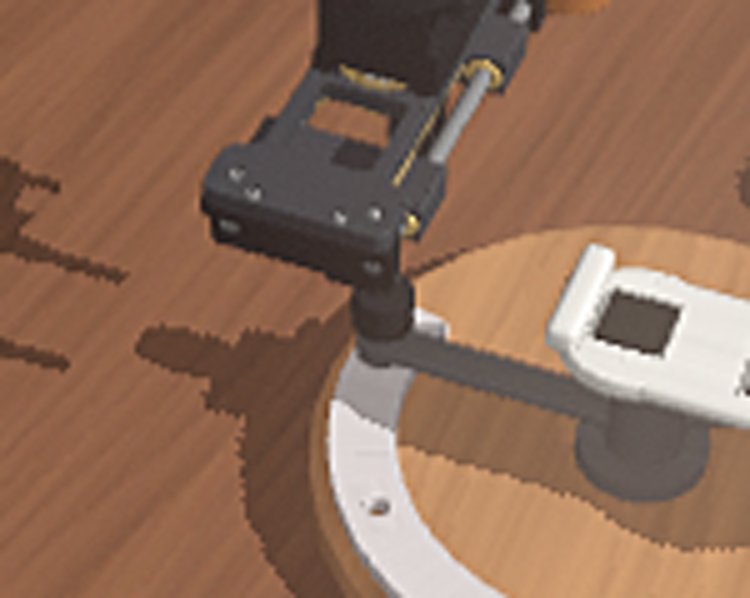

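The scene crop shows the knob top at crop (385,290), the finger just above it at (385,270), and the next hole free at (378,506). I'll go down around the knob.

Call:
arm_command(plan=[[1.1,0.05,0.05,0,0,0,5.5],[1.1,0.05,0.05,0,0,0,5.5],[1.1,0.05,0.05,0,0,0,5.5],[1.1,0.05,0.05,0,0,0,5.5],[1.1,0.05,0.05,0,0,0,5.5],[1.0,0.05,0.05,0,0,0,5.5],[0,0,0,0,0,0,5.5]])

```text
time: 5.15
position: [0.5569, 0.0085, 0.0584]
tool_rot: [0.47, 0.531, -0.467, 0.528]
ft_force: [-0.1, 0.4, -0.3]
grip_width: 0.0549
```

Run:
```python
from h import *
st(); rows([.5545,.0098,.062],-1.446,1)
```

```text
t5.15 pos [0.5569 0.0085 0.0584] yaw -1.447 F [-0.1  0.4 -0.3] w 0.0549 r 0.1233 th 0.0126 q6 1.25
[-0.36, -0.22, -0.16] [-0.001, -0.006, -0.0]
```

Call:
arm_command(plan=[[-0.35,-0.2,-0.15,0,-0.006,0,5.5],[0,0,0,0,0,0,3.2],[0,0,0,0,0,0,3.2],[0,0,0,0,0,0,3.2],[0,0,0,0,0,0,3.2]], grip_force=4)

```text
time: 5.78
position: [0.5555, 0.0098, 0.0635]
tool_rot: [0.469, 0.529, -0.468, 0.531]
ft_force: [-0.2, 0.3, 0.1]
grip_width: 0.0332
```

Run:
```python
from h import *
st(); rows([.5545,.0098,.062],-1.446,1)
```

```text
t5.78 pos [0.5555 0.0098 0.0635] yaw -1.447 F [-0.2  0.3  0.1] w 0.0332 r 0.1245 th 0.0006 q6 1.26
[0.15, -0.1, -0.01] [-0.001, 0.002, -0.003]
```

Call:
arm_command(plan=[[0.1,-0.1,0,0,0,0,2.5],[0,0,0,0,0,0,2.5],[0,0,0,0,0,0,2.5]], grip_force=4)

```text
time: 6.15
position: [0.5548, 0.0095, 0.0625]
tool_rot: [0.469, 0.529, -0.468, 0.531]
ft_force: [-0.7, -1.2, 0.5]
grip_width: 0.0279
```

Run:
```python
from h import *
st();
```

```text
t6.15 pos [0.5548 0.0095 0.0625] yaw -1.447 F [-0.7 -1.2  0.5] w 0.0279 r 0.1253 th 0.0026 q6 1.26
```

The knob is gripped, with width 27.9 mm and almost no side force. Next I'll grip firmly and lift.

Call:
arm_command(plan=[[0,0,0,0,0,0,2.4],[0,0,0,0,0,0,2.4],[-0.3,0,0,0,0,0,2.4],[-0.3,0,0,0,0,0,2.4],[-0.3,0,0,0,0,0,2.4]], grip_force=30)

```text
time: 6.78
position: [0.5546, 0.0095, 0.0701]
tool_rot: [0.468, 0.529, -0.468, 0.531]
ft_force: [2.2, 0.6, -7.6]
grip_width: 0.027
```

Run:
```python
from h import *
st();
```

```text
t6.78 pos [0.5546 0.0095 0.0701] yaw -1.447 F [ 2.2  0.6 -7.6] w 0.0270 r 0.1254 th 0.0024 q6 1.26
```

Call:
arm_command(plan=[[-0.3,0,0,0,0,0,2.4],[-0.3,0,0,0,0,0,2.4]])

```text
time: 7.02
position: [0.5546, 0.0095, 0.0757]
tool_rot: [0.468, 0.529, -0.468, 0.531]
ft_force: [2.1, -0.8, -11.2]
grip_width: 0.0271
```

Run:
```python
from h import *
st();
```

```text
t7.03 pos [0.5546 0.0095 0.0757] yaw -1.447 F [  2.1  -0.8 -11.2] w 0.0271 r 0.1254 th 0.0026 q6 1.26
```

Call:
arm_command(plan=[[0,0.02,0.62,-0.05,0,0,2.4],[0,0.02,0.62,-0.05,0,0,2.4],[0,0.02,0.62,-0.05,0,0,2.4]])

```text
time: 7.4
position: [0.5581, -0.0078, 0.0754]
tool_rot: [0.427, 0.564, -0.426, 0.564]
ft_force: [3.3, -0.0, -9.5]
grip_width: 0.0272
```

Run:
```python
from h import *
st();
```

```text
t7.40 pos [ 0.5581 -0.0078  0.0754] yaw -1.295 F [ 3.3 -0.  -9.5] w 0.0272 r 0.1254 th 0.1430 q6 1.08
```

Call:
arm_command(plan=[[0,0.02,0.62,-0.05,0,0,2.4],[0,0.03,0.62,-0.05,0,0,2.4],[0,0.02,0.62,-0.05,0,0,2.4],[0,0.03,0.62,-0.05,0,0,2.4],[0,0.02,0.62,-0.05,0,0,2.4],[0,0.03,0.62,-0.05,0,0,2.4]])

```text
time: 8.15
position: [0.573, -0.0413, 0.0742]
tool_rot: [0.339, 0.622, -0.336, 0.621]
ft_force: [2.3, 0.6, -10.4]
grip_width: 0.0272
```

Run:
```python
from h import *
st();
```

```text
t8.15 pos [ 0.573  -0.0413  0.0742] yaw -0.995 F [  2.3   0.6 -10.4] w 0.0272 r 0.1253 th 0.4370 q6 0.72
```

Call:
arm_command(plan=[[-0.03,0.03,0.62,-0.05,0,0,2.4],[-0.03,0.03,0.62,-0.05,0,0,2.4],[0,0,0,0,0,0,2.4]])

```text
time: 8.52
position: [0.5805, -0.0518, 0.0741]
tool_rot: [0.308, 0.638, -0.305, 0.636]
ft_force: [2.8, -1.0, -9.8]
grip_width: 0.0272
```

Run:
```python
from h import *
st()
p,d=optics.camera("scene"); cv2.imwrite("pics/s2.png",cv2.resize(p[190:310,260:410],None,fx=5,fy=5,interpolation=cv2.INTER_CUBIC))
```

```text
t8.53 pos [ 0.5805 -0.0518  0.0741] yaw -0.897 F [ 2.8 -1.  -9.8] w 0.0272 r 0.1252 th 0.5398 q6 0.61
```

View pics/s2.png

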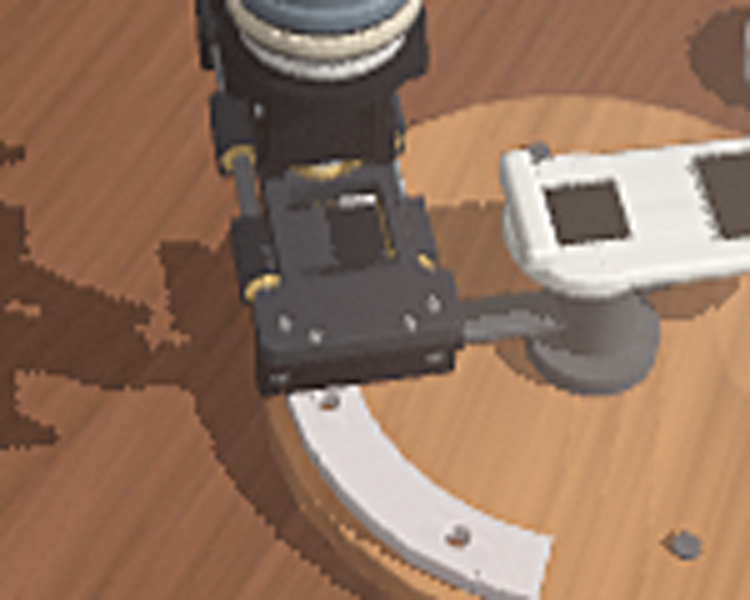

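The next hole is in view at crop (330,400), full image (326,270), still ahead of the gripper. I'll lower the pin gently onto the land just before the search range.

Call:
arm_command(plan=[[0.1,0,0,0,0,0,2.4],[0.1,0,0,0,0,0,2.4]])

```text
time: 8.82
position: [0.5804, -0.0517, 0.0722]
tool_rot: [0.308, 0.638, -0.305, 0.636]
ft_force: [1.5, -1.5, -8.8]
grip_width: 0.0273
```

Call:
arm_command(plan=[[0.08,0,0,0,0,0,2.4]])

```text
time: 8.95
position: [0.5804, -0.0517, 0.0714]
tool_rot: [0.308, 0.638, -0.305, 0.636]
ft_force: [2.4, -2.2, -8.5]
grip_width: 0.0274
```

Run:
```python
from h import *
st()
```

```text
t8.95 pos [ 0.5804 -0.0517  0.0714] yaw -0.898 F [ 2.4 -2.2 -8.5] w 0.0274 r 0.1252 th 0.5382 q6 0.61
```

Call:
arm_command(plan=[[0.05,0,0,0,0,0,2.4]])

```text
time: 9.07
position: [0.5804, -0.0517, 0.0711]
tool_rot: [0.308, 0.638, -0.305, 0.636]
ft_force: [1.5, -1.3, -4.7]
grip_width: 0.0269
```

Call:
arm_command(plan=[[0.03,0,0,0,0,0,2.4]])

```text
time: 9.2
position: [0.5804, -0.0517, 0.0712]
tool_rot: [0.308, 0.638, -0.305, 0.637]
ft_force: [1.7, -1.9, -5.4]
grip_width: 0.0271
```

The pin rests on the land: TCP z is 71 mm and the tool carries about 5 N of the 8 N spring. I'll loosen the fingers to a small gap and lower the tool slightly, so the spring alone presses the pin while I push the knob.

Call:
arm_command(plan=[[0,0,0,0,0,0,3.0],[0,0,0,0,0,0,3.0],[0.25,0,0,0,0,0,3.0],[0.25,0,0,0,0,0,3.0],[0,0,0,0,0,0,3.0]], grip_force=10)

```text
time: 9.82
position: [0.5799, -0.0507, 0.0682]
tool_rot: [0.308, 0.638, -0.304, 0.637]
ft_force: [1.1, -0.6, -0.2]
grip_width: 0.03
```

Run:
```python
from h import *
st()
```

```text
t9.82 pos [ 0.5799 -0.0507  0.0682] yaw -0.896 F [ 1.1 -0.6 -0.2] w 0.0300 r 0.1250 th 0.5295 q6 0.61
```

Call:
arm_command(plan=[[0.02,0,0.15,-0.01,0,0,3.0],[0.02,0,0.15,-0.01,0,0,3.0],[0.02,0,0.15,-0.01,0,0,3.0]])

```text
time: 10.2
position: [0.581, -0.0526, 0.0673]
tool_rot: [0.299, 0.645, -0.294, 0.639]
ft_force: [-2.2, 4.7, 2.7]
grip_width: 0.0299
```

Run:
```python
from h import *
st()
```

```text
t10.20 pos [ 0.581  -0.0526  0.0673] yaw -0.865 F [-2.2  4.7  2.7] w 0.0299 r 0.1253 th 0.5475 q6 0.57
```

Add to h.py:
```python
def st2():
    st(); o=robot.get_obs(); y=yaw(o); print("Ft %.1f Fr %.1f"%(o["ft_force"][0]*np.cos(y)+o["ft_force"][1]*np.sin(y), o["ft_force"][0]*np.sin(y)-o["ft_force"][1]*np.cos(y)))
```

```text
(no output)
```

Call:
arm_command(plan=[[0.0,0,0.18,-0.012,0,0,3.0],[0.0,0,0.18,-0.012,0,0,3.0],[0.0,0,0.18,-0.012,0,0,3.0],[0.0,0,0.18,-0.012,0,0,3.0]])

```text
time: 10.7
position: [0.5814, -0.052, 0.067]
tool_rot: [0.285, 0.656, -0.276, 0.642]
ft_force: [-2.3, 4.9, 3.0]
grip_width: 0.0301
```

```bash
python3 -c "
from h import *
st2()"
```

```text
t10.70 pos [ 0.5814 -0.052   0.067 ] yaw -0.816 F [-2.3  4.9  3. ] w 0.0301 r 0.1247 th 0.5456 q6 0.51
Ft -5.1 Fr -1.7
```

```bash
python3 -c "
from h import *
st2(); print(R.from_quat(robot.get_obs()['tool_rot']).as_matrix().round(3)); c,y=knobpos(.555); print(y); rows([*c,.068],y,1)"
```

```text
t10.70 pos [ 0.5814 -0.052   0.067 ] yaw -0.816 F [-2.3  4.9  3. ] w 0.0301 r 0.1247 th 0.5456 q6 0.51
Ft -5.1 Fr -1.7
[[-0.014  0.728  0.685]
 [ 0.019  0.685 -0.728]
 [-1.     0.003 -0.024]]
-0.8910000000000002
[-0.1, -0.04, 0.11] [0.075, -0.024, -0.002]
```

Call:
arm_command(plan=[[-0.08,0,0.2,0.03,-0.02,0,3.0],[-0.05,0,0.25,0.02,-0.01,0,3.0]])

```text
time: 10.95
position: [0.5813, -0.0533, 0.0674]
tool_rot: [0.297, 0.642, -0.297, 0.641]
ft_force: [-3.0, 6.4, 1.3]
grip_width: 0.03
```

```bash
python3 -c "
from h import *
st2(); print(R.from_quat(robot.get_obs()['tool_rot']).as_matrix().round(3))"
```

```text
t10.95 pos [ 0.5813 -0.0533  0.0674] yaw -0.867 F [-3.   6.4  1.3] w 0.0300 r 0.1255 th 0.5528 q6 0.58
Ft -6.8 Fr -1.9
[[-0.001  0.762  0.647]
 [ 0.     0.647 -0.762]
 [-1.    -0.001 -0.001]]
```

Call:
arm_command(plan=[[-0.03,0,0.3,0,-0.01,0,3.0],[-0.03,0,0.3,-0.01,-0.01,0,3.0]])

```text
time: 11.2
position: [0.5824, -0.0548, 0.0675]
tool_rot: [0.292, 0.64, -0.296, 0.646]
ft_force: [-3.4, 6.3, 2.3]
grip_width: 0.0302
```

```bash
python3 -c "
from h import *
st2(); print(R.from_quat(robot.get_obs()['tool_rot']).as_matrix().round(3)[2])"
```

```text
t11.20 pos [ 0.5824 -0.0548  0.0675] yaw -0.858 F [-3.4  6.3  2.3] w 0.0302 r 0.1256 th 0.5677 q6 0.59
Ft -7.0 Fr -1.6
[-1.    -0.002  0.012]
```

Call:
arm_command(plan=[[-0.02,0.01,0.3,-0.01,0,0,3.0],[-0.02,0.01,0.3,-0.01,0,0,3.0],[-0.02,0.01,0.3,-0.01,0,0,3.0]])

```text
time: 11.58
position: [0.5854, -0.0584, 0.0675]
tool_rot: [0.282, 0.647, -0.286, 0.648]
ft_force: [-2.2, 5.8, 2.1]
grip_width: 0.0302
```

```bash
python3 -c "
from h import *
st2(); print(R.from_quat(robot.get_obs()['tool_rot']).as_matrix().round(3)[2])"
```

```text
t11.57 pos [ 0.5854 -0.0584  0.0675] yaw -0.826 F [-2.2  5.8  2.1] w 0.0302 r 0.1257 th 0.6054 q6 0.55
Ft -5.7 Fr -2.3
[-1.    -0.004  0.003]
```

Call:
arm_command(plan=[[-0.02,0.01,0.25,-0.01,0,0,3.0],[-0.02,0.01,0.25,-0.01,0,0,3.0],[-0.02,0.01,0.25,-0.01,0,0,3.0]])

```text
time: 11.95
position: [0.5883, -0.0617, 0.0674]
tool_rot: [0.273, 0.654, -0.275, 0.649]
ft_force: [-1.7, 5.6, 1.6]
grip_width: 0.0301
```

```bash
python3 -c "
from h import *
st2(); print(R.from_quat(robot.get_obs()['tool_rot']).as_matrix().round(3)[2])"
```

```text
t11.95 pos [ 0.5883 -0.0617  0.0674] yaw -0.796 F [-1.7  5.6  1.6] w 0.0301 r 0.1258 th 0.6403 q6 0.51
Ft -5.2 Fr -2.7
[-1.    -0.006 -0.005]
```

Call:
arm_command(plan=[[-0.02,0.03,0.22,-0.01,0,0,3.0],[-0.02,0.03,0.22,-0.01,0,0,3.0],[-0.02,0.02,0.22,-0.01,0,0,3.0]])

```text
time: 12.32
position: [0.5899, -0.0632, 0.0672]
tool_rot: [0.263, 0.662, -0.265, 0.65]
ft_force: [-2.8, 6.1, 2.3]
grip_width: 0.0302
```

```bash
python3 -c "
from h import *
st2(); print(R.from_quat(robot.get_obs()['tool_rot']).as_matrix().round(3)[2])"
```

```text
t12.32 pos [ 0.5899 -0.0632  0.0672] yaw -0.765 F [-2.8  6.1  2.3] w 0.0302 r 0.1257 th 0.6577 q6 0.47
Ft -6.2 Fr -2.5
[-1.    -0.008 -0.015]
```

Call:
arm_command(plan=[[-0.04,0.03,0.24,0,-0.01,0,3.0],[-0.03,0.03,0.24,0,-0.005,0,3.0],[-0.03,0.02,0.24,-0.01,-0.005,0,3.0]])

```text
time: 12.7
position: [0.5914, -0.0649, 0.0672]
tool_rot: [0.258, 0.661, -0.263, 0.654]
ft_force: [-2.7, 5.4, 2.5]
grip_width: 0.0301
```

```bash
python3 -c "
from h import *
st2(); print(R.from_quat(robot.get_obs()['tool_rot']).as_matrix().round(3)[2])"
```

```text
t12.70 pos [ 0.5914 -0.0649  0.0672] yaw -0.755 F [-2.7  5.4  2.5] w 0.0301 r 0.1259 th 0.6753 q6 0.47
Ft -5.7 Fr -2.1
[-1.    -0.011 -0.007]
```

Call:
arm_command(plan=[[-0.04,0.03,0.24,0,-0.007,0.005,3.0],[-0.04,0.03,0.24,-0.005,-0.005,0.005,3.0]])

```text
time: 12.95
position: [0.5924, -0.0657, 0.0672]
tool_rot: [0.259, 0.659, -0.259, 0.657]
ft_force: [-3.3, 6.6, 2.6]
grip_width: 0.0305
```

```bash
python3 -c "
from h import *
st2(); print(R.from_quat(robot.get_obs()['tool_rot']).as_matrix().round(3)[2])"
```

```text
t12.95 pos [ 0.5924 -0.0657  0.0672] yaw -0.750 F [-3.3  6.6  2.6] w 0.0305 r 0.1258 th 0.6856 q6 0.45
Ft -6.9 Fr -2.6
[-1.    -0.002 -0.002]
```

Call:
arm_command(plan=[[-0.04,0.03,0.24,0,-0.005,0,3.0],[-0.04,0.03,0.24,-0.005,-0.005,0,3.0]])

```text
time: 13.2
position: [0.593, -0.0664, 0.067]
tool_rot: [0.256, 0.659, -0.259, 0.658]
ft_force: [-3.2, 4.8, 0.6]
grip_width: 0.0299
```

```bash
python3 -c "
from h import *
st2(); print(R.from_quat(robot.get_obs()['tool_rot']).as_matrix().round(3)[2])"
```

```text
t13.20 pos [ 0.593  -0.0664  0.067 ] yaw -0.745 F [-3.2  4.8  0.6] w 0.0299 r 0.1259 th 0.6931 q6 0.45
Ft -5.6 Fr -1.3
[-1.    -0.004 -0.001]
```

Call:
arm_command(plan=[[-0.03,0.02,0.24,0,-0.003,0,3.0],[-0.03,0.02,0.24,-0.005,-0.003,0,3.0]])

```text
time: 13.45
position: [0.5953, -0.0688, 0.0669]
tool_rot: [0.253, 0.66, -0.258, 0.659]
ft_force: [-0.3, 0.2, -0.3]
grip_width: 0.0297
```

```bash
python3 -c "
from h import *
st2(); print(R.from_quat(robot.get_obs()['tool_rot']).as_matrix().round(3)[2])
p,d=optics.camera('scene'); cv2.imwrite('pics/s3.png',cv2.resize(p[210:310,270:395],None,fx=6,fy=6,interpolation=cv2.INTER_CUBIC))"
```

```text
t13.45 pos [ 0.5953 -0.0688  0.0669] yaw -0.739 F [-0.3  0.2 -0.3] w 0.0297 r 0.1261 th 0.7190 q6 0.45
Ft -0.4 Fr 0.1
[-1.    -0.006  0.001]
```

View pics/s3.png

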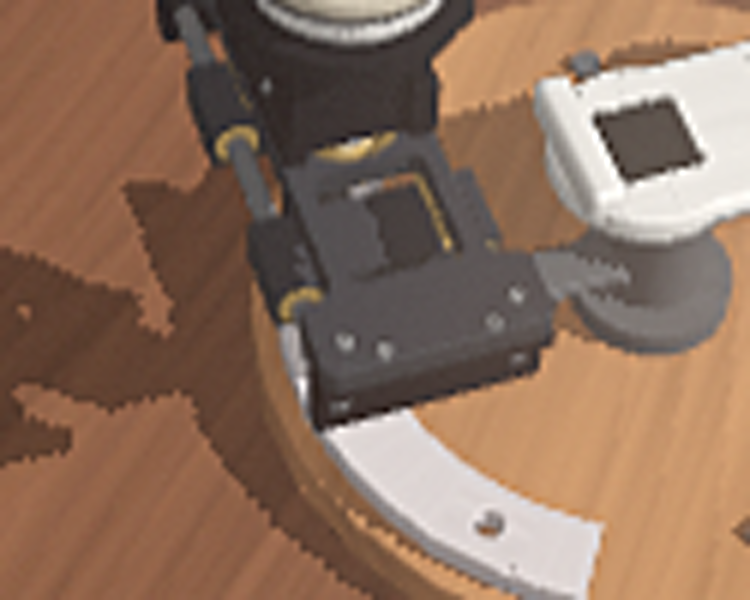

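The tangential force fell from 6 N to zero with a jump of about 3 mm, as if the pin had dropped. The third hole is still clear ahead at crop (490,522), and the gripper hides the knob. I'll open, rise and check the knob's height.

Call:
arm_command(plan=[[0,0,0,0,0,0,5.5],[0,0,0,0,0,0,5.5],[0,0,0,0,0,0,5.5],[-2,0,0,0,0,0,5.5],[-4,0,0,0,0,0,5.5],[-3,-4,0,0,0,0,5.5],[0,-6,0,0,0,0,5.5],[0,-6,0,0,0,0,5.5],[0,-4,0,0,0,0,5.5]])

```text
time: 14.62
position: [0.4657, -0.2233, 0.1628]
tool_rot: [0.249, 0.654, -0.257, 0.667]
ft_force: [-0.1, 0.5, -0.1]
grip_width: 0.055
```

```bash
cat > look.py <<'E'
from h import *
import sys
st2(); tag=sys.argv[1]
out=[]
for n,(v0,v1,u0,u1),kz in(("top",(195,255,300,375),.092),("scene",(225,285,290,365),.092)):
    p,d=optics.camera(n)
    out.append(cv2.resize(p[v0:v1,u0:u1],None,fx=5.3,fy=5.3,interpolation=cv2.INTER_CUBIC))
    Q=[]
    for v in range(v0,v1):
        for u in range(u0,u1):
            if d[v,u]>0:
                o,r=ray(n,u,v); Q.append(np.r_[o+r*d[v,u]])
    Q=np.array(Q); rad=np.hypot(*(Q[:,:2]-C).T)
    k=(Q[:,2]>.07)&(Q[:,2]<.13)&(abs(rad-.125)<.016)
    if k.sum()<5: print(n,"no knob");continue
    zt=np.percentile(Q[k,2],[50,80,95]); t=k&(Q[:,2]>zt[1]-.004); m=Q[t].mean(0)
    print(n,"knob",m.round(4),"z pct",zt.round(4),t.sum(),"th %.3f"%((np.arctan2(m[1]-C[1],m[0]-C[0]))+3.016))
cv2.imwrite(f"pics/{tag}.png",np.hstack(out))
E
python3 look.py k1
```

```text
t14.62 pos [ 0.4657 -0.2233  0.1628] yaw -0.732 F [-0.1  0.5 -0.1] w 0.0550 r 0.3277 th 0.7365 q6 0.08
Ft -0.4 Fr -0.3
top knob [ 0.5966 -0.0681  0.0928] z pct [0.0907 0.0939 0.096 ] 46 th 0.723
scene knob [ 0.5954 -0.0685  0.0917] z pct [0.0907 0.0923 0.0935] 121 th 0.718
```

View pics/k1.png

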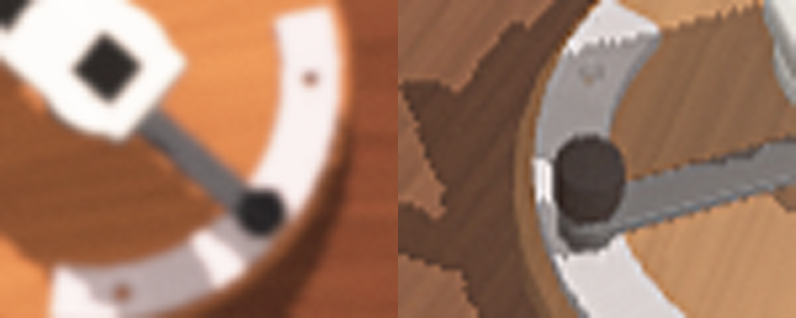

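The crops show the knob seated low on its boss, at top crop (260,212) and scene crop (590,175). The start hole is uncovered behind it and the third hole is still ahead. I'll compare the knob height with the first pictures using the same method, and check that the bystanders haven't moved.

Run:
```python
from h import *
def kz(n,d,c):
    Q=[];u0,v0=map(int,proj(n,[*c,.085]))
    for v in range(v0-25,v0+25):
        for u in range(u0-25,u0+25):
            if d[v,u]>0:
                o,r=ray(n,u,v); Q.append(o+r*d[v,u])
    Q=np.array(Q); k=(np.hypot(*(Q[:,:2]-c).T)<.009)&(Q[:,2]>.07)
    return k.sum(),np.percentile(Q[k,2],[25,50,75,90]).round(4)
for n in("top","scene"):
    p,d=optics.camera(n); d0=np.load(f"pics/{n}0.npy"); p0=cv2.imread(f"pics/{n}0.png")
    print(n,"start",kz(n,d0,np.array([.5545,.0098])),"now",kz(n,d,np.array([.596,-.068])))
    df=(cv2.absdiff(p,p0).max(2)>40).astype(np.uint8)
    N,_,s,_=cv2.connectedComponentsWithStats(df); print([x.tolist() for x in s[1:] if x[4]>25])
```

```text
top start (np.int64(30), array([0.0895, 0.0911, 0.093 , 0.094 ])) now (np.int64(32), array([0.0898, 0.0917, 0.0933, 0.094 ]))
[[265, 144, 70, 113, 3871], [317, 201, 10, 11, 58], [312, 204, 7, 11, 50], [326, 215, 29, 38, 460], [229, 243, 248, 237, 28024], [349, 255, 9, 21, 137], [319, 270, 14, 20, 152], [0, 359, 121, 121, 8989], [338, 425, 15, 13, 104], [331, 436, 27, 24, 255], [122, 445, 49, 35, 534], [308, 456, 24, 24, 227], [340, 457, 13, 9, 38], [353, 459, 13, 13, 67], [358, 474, 12, 6, 59]]
scene start (np.int64(42), array([0.0911, 0.0923, 0.0935, 0.0938])) now (np.int64(50), array([0.0915, 0.0923, 0.093 , 0.0937]))
[[67, 0, 197, 286, 21695], [292, 0, 21, 28, 180], [0, 20, 104, 128, 6201], [124, 76, 13, 8, 32], [5, 156, 26, 14, 134], [32, 160, 48, 13, 360], [0, 173, 166, 131, 7686], [316, 203, 151, 77, 5554], [320, 219, 10, 6, 29], [277, 231, 30, 11, 202], [291, 246, 8, 12, 31], [274, 261, 27, 15, 224]]
```

The knob height matches the start within 1 mm in both cameras, so the pin is home. The image differences show only the arm, its shadow and the stand's upper part, and the robot is clear.

```bash
python3 -c "
from rig import workorder
print(workorder.hand_in())"
```

```text
the job is handed in; nothing more can be done
None
```

The stand is turned one position anticlockwise, its pin has dropped fully home in the very next hole, and the job was handed in at about 15 s of the 54 s allowed.

**What I did**
- I gripped the knob, lifted the pin about 13 mm and swung the arm to about 0.54 rad.
- I set the pin gently on the land and loosened the fingers. I then pushed the knob round in small steps so that only its spring pressed it down.
- The pin dropped at about 0.72 rad. I then opened the fingers and backed the gripper well away.

**Last checks**
- **Seating:** the knob top reads the same height as at the start, within 1 mm in both cameras (91.7 mm against 91.1 mm from above, 92.3 mm in both from the side). On the land it would sit about 9 mm higher.
- **Position:** the two cameras put the arm at 0.723 and 0.718 rad. The first pictures had put the hole at 0.69–0.73 rad. The third hole is still uncovered ahead.
- **Surroundings:** compared with the first pictures, I saw no change at any bystander. The robot's arm and shadow crossed parts of both views, so that comparison is not complete. The robot was touching nothing at hand-in.

**What disagreed:** sliding along the land took 5–7 N at the knob, where about 3 N was expected. My fingers also pressed the knob down by up to 3 N at times. Every wrist reading while the pin was on the plate stayed well under the 30 N limit.

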